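Index and lock the revolving anvil

TASK

Set up the revolving anvil on the bench: with a fingertip, push one of its four turret arms round until the arm that carries the tall pointed horn lies squarely over the dark rest block on the base; only then push the locking lever's upright black post round, gently, all the way to its stop on the rest-block side. Push only: grip and lift nothing, use no great force, and leave the buckle, the ring and the tin around the anvil where they lie.

Things in the scene. Friction and masses are not known exactly. Their poses are not given: they have to be found in the camera images.
- revolving_anvil: Fixed revolving anvil screwed to the bench, place and yaw vary. Origin on the turret's vertical axis at bench height, z up; -x points from the axis to the rest block. Grey round base, radius 78 mm, 17 mm high. Above it turns a turret with four arms (see turret_hub), below that a locking lever. To its right (-y) a green machine up to 0.35 m tall fills the middle of the bench.
- turret_hub (a point): On the axis, top of the turret's hub (radius 21 mm), 94 mm above the bench. Four bar arms at right angles, 12 mm wide, 62 to 80 mm above the bench, reach 78 mm from the axis; each bears a stake 64 mm out. Counterclockwise from above: tall tapered horn, flat disc (26 mm across, 7 tall), low dome (24 across, 12 tall), square block (20 wide, 12 tall).
- turret (a joint): Angle of the turret, rad, counterclockwise from above positive, range -1.5 to 7.8. The horn arm points along the anvil's -x turned by this angle: at 0, and again at 6.283, it lies exactly over the rest block. Starts anywhere from 0.7 to 5.6. Turns stiffly (0.12 N m, 2 N at 60 mm out) and stays where it is left.
- horn_foot (a point): Centre of the horn's foot, on the upper face of the horn arm, 64 mm from the axis, 80 mm above the bench; turns with the turret. The horn is a tapered steel pin 30 mm tall (top 110 mm above the bench) with a foot 22 mm wide, by far the tallest stake; a wide gripper body may touch it when pushing this arm, so another arm may be the better one to push.
- rest_top (a point): Centre of the top of the dark steel rest block, 59 mm from the axis, 60 mm above the bench, fixed on the base. The block is 38 mm long radially (40 to 78 mm from the axis) and 26 mm wide.
- lock_lever (a joint): Locking lever, rad: 0 locked (at the stop pin nearer the rest block), 1.15 fully open; starts 0.85 to 1.15. Pivots on the turret's axis below the arms; locks counterclockwise from above. At q it points 125 degrees (2.18 rad) minus q counterclockwise from the anvil's +x. Stiff (0.18 N m, 1.6 N at the post), stays put, does not hinder the turret.
- post_top (a point): Top centre of the lever's upright black finger post: 12 to 19 mm in diameter, 115 mm from the axis, from 37 to 86 mm above the bench; turns with the lever. The turret arms end at 78 mm, clear of it. The two stop pins (10 mm thick, 92 mm from the axis) rise only to 44 mm.
- buckle_1: Loose roller buckle beside the anvil, 41x34x11 mm, origin at the centre of its underside; a bystander.
- girth_ring: Loose steel ring beside the anvil, 45 mm across, 8 mm thick, origin at the centre of its underside; a bystander.
- rivet_tin: Loose flat round green tin, 65 mm across, 30 mm high, behind the anvil, origin at the centre of its underside; a bystander.

How it is judged:
By the outcome, as a careful person would: the job done as asked, in the order asked, and still so for the second after the job is handed in, with the robot touching nothing.
It also fails if it takes over 64 s, if anything falls off the work surface, if the arm or the gripper's body presses on something with over 40 N, if the wrist force passes 120 N, or if a joint passes its speed limit or range.

ROBOT

A 6-joint arm with a two-finger parallel gripper is mounted at the origin on the work surface; the furniture and walls round the work are solid. World frame = base frame: x ahead of the robot, y to its left, z up, the work surface at z = 0. Lengths are in m, angles in rad, forces in N, time in s.
With the tool pointing down it reaches from about 0.375 to 0.9 m from the base axis. Payload 3.1 kg.
Tool frame: the origin (TCP) lies where the fingers leave the gripper's body, on its centre line; the fingertips stand 73 mm ahead of it and the grasp point (between the pads) lies 54 mm ahead of it; z points along the fingers, y is the line along which they close (so a half turn about z gives the same grasp; the last joint's range is limited). The gripper opens to 85 mm and grips with 20 to 120 N. Pads are 22 mm wide; open, the fingers measure 114 mm over their backs; the gripper's body (76 mm by 85 mm) begins 54 mm behind the grasp point. The pads swing forward as they close: fully open they stand 13 mm farther back than shut.
Start: joints at [-1.343, 0.527, 1.433, -0, 1.181, -0.178], TCP at [0.247, -0.574, 0.304] pointing down, gripper open.
Joint ranges: [-3.08, 3.08], [-0.75, 2.2], [0.22, 2.44], [-1.43, 4.57], [0, 2.65], [-2.85, 2.85]. Speed limits (rad/s): [2.79, 2.79, 3.14, 3.14, 3.14, 3.14].

INTERFACE

Orientations are given as a unit quaternion [x, y, z, w].
In Python, from station import manip gives the robot as it stands.
- The arm moves only by the shell command python3 -m crank 'ROWS' [FORCE]. ROWS is JSON, a list of rows, each an object with "dp": the shift along the tool's x, y, z normalised to -1 to 1, where 1 is 50 cm, a list of three; "delta_rot": the turn, a rotation vector about the tool's x, y, z normalised to -1 to 1, where 1 is 2 pi rad, a list of three; "fingers": the opening, from -1 (shut) to 1 (fully open). A call has 1 to 12 rows; each row shifts and turns the commanded pose from where the row before left it, along the tool's axes as they then stand; what a row does not reach is not made up. A row lasts 1/12 s, in which the tool goes at most 41.7 mm and 7.16 degrees, less where a joint would pass 70% of its speed; a pose out of reach is approached as far as the arm can. A call with a number of a shift or a turn outside -1 to 1 is refused whole. A call with a gripper value outside its range is refused whole. The fingers move at their own pace and stop on an object; FORCE is the grip in N (left out, the last holds). Time passes only in rows, so rows that do not move let the fingers close. It gives the time, the measured TCP pose, the force, the opening and the grip force at its end, in the units of the state.
- manip.sense(): the state, without advancing time (a new reading comes with each control period).
- manip.snapshot(name): name is "side" or "top"; returns (picture, depth): 420x560x3 uint8, red, green, blue; 420x560 float32, m along the optical axis (not along the pixel's ray), 0 where there is no reading.
- manip.camera_model(name): a dict with "fx", "fy", "cx", "cy" (pixels), "k1" (the pictures are not rectified: a ray, as slopes to the right and down, at radius r is drawn at 1 + k1 r^2 times it, then the intrinsics apply), "origin" and "attitude" of the camera in the world. Camera axes: x right, y up, looking along -z (the intrinsics and any distortion apply to the point x, -y, -z); pixel columns grow to the right and rows downward; lengths in m; the calibration is good to about 2 mm. A picture is of the moment at which its call begins. camera_model takes no time and is no camera call.
- manip.sign_off(): hands the job in; it is judged then, once.
The state is a dict: "t": time; "q": joint angles; "qd": joint speeds; "tau": joint torques, N m; "tcp_pos": TCP position; "tool_rot": TCP orientation; "force": force on the tool from outside, world axes, zero at the start; "ft_torque": the same for the moment, N m; "finger_gap": opening from 0.0 (shut) to 1.0 (fully open); "gripper_force": force on a finger pad.
Only numpy, scipy, OpenCV 4.12 (cv2) and the standard library are available. Lean on these libraries where they do the work, as an engineer would, in place of code of your own. Each camera call takes 0.05 s, during which the arm holds its last target. There are 200 camera calls.

## Working session

There is one attempt and no reset: what is moved stays moved. The work goes in short steps, Python scripts to look and compute and a shell command to move; the robot and the scene stay as the last step left them, time stands still between calls to the robot, and variables do not carry over. Pictures are saved under pics/ and viewed, at most 10 in all, crops included, and the job is handed in when it is done.

```bash
mkdir -p pics; cat > h.py <<'E'
import numpy as np, cv2
from scipy.spatial.transform import Rotation as R
from station import manip
def cam(n):
    c=manip.camera_model(n); a=np.array(c['attitude'])
    return c,(a if a.shape==(3,3) else R.from_quat(a).as_matrix()),np.array(c['origin'])
def ray(n,u,v):
    c,A,o=cam(n); x=(u-c['cx'])/c['fx'];y=(v-c['cy'])/c['fy']
    X,Y=x,y
    for _ in range(20):
        k=1+c['k1']*(X*X+Y*Y);X,Y=x/k,y/k
    return o,A@np.array([X,-Y,-1.])
def onz(n,u,v,z):
    o,d=ray(n,u,v);return o+d*(z-o[2])/d[2]
def proj(n,p):
    c,A,o=cam(n);q=A.T@(np.array(p)-o);x,y=q[0]/-q[2],-q[1]/-q[2];k=1+c['k1']*(x*x+y*y)
    return c['cx']+c['fx']*x*k,c['cy']+c['fy']*y*k
def pt(n,u,v,D):
    o,d=ray(n,u,v);return o+d*D[int(v),int(u)]
E
python3 - <<'E'
from h import *
for n in('top','side'):
    p,d=manip.snapshot(n);cv2.imwrite(f'pics/{n}0.png',p[:,:,::-1]);np.save(f'{n}0.npy',d);print(manip.camera_model(n))
print(manip.sense())
E
```

```text
{'fx': 541.7396556764916, 'fy': 541.7396556764916, 'cx': 277.7022202339868, 'cy': 218.07120454900317, 'k1': -0.04917762729151973, 'origin': array([0.42173522, 0.13027827, 0.94818184]), 'attitude': array([ 0.05510955, -0.05048565, -0.69888885,  0.71131463])}
{'fx': 384.9711895562581, 'fy': 384.9711895562581, 'cx': 282.08494339695204, 'cy': 214.1109735952121, 'k1': -0.06532521124245648, 'origin': array([0.45042728, 0.87965709, 0.38979   ]), 'attitude': array([-0.03419505,  0.56241173,  0.82558368, -0.0305832 ])}
{'t': 0.1, 'q': array([-1.34348627e+00,  5.28365730e-01,  1.43379181e+00,  1.20845033e-05,
        1.18141047e+00, -1.78514520e-01]), 'qd': array([-0.00027746, -0.00142773, -0.00344986,  0.00157765, -0.00015844,
        0.00120481]), 'tau': array([-2.75428984e-04, -4.43304384e+01, -1.78586483e+01, -2.45939746e-04,
        3.86545129e-03,  4.78884601e-06]), 'tcp_pos': array([ 0.24663883, -0.57371847,  0.30303032]), 'tool_rot': array([ 9.79483825e-01,  2.01520371e-01, -1.85087746e-05, -9.87521882e-04]), 'force': array([ 0.53981975, -0.44223589, -0.14552727]), 'ft_torque': array([ 0.01519018, -0.01672364, -0.01356762]), 'gripper_force': 0.0, 'finger_gap': 1.0031527695824247}
```

View pics/top0.png

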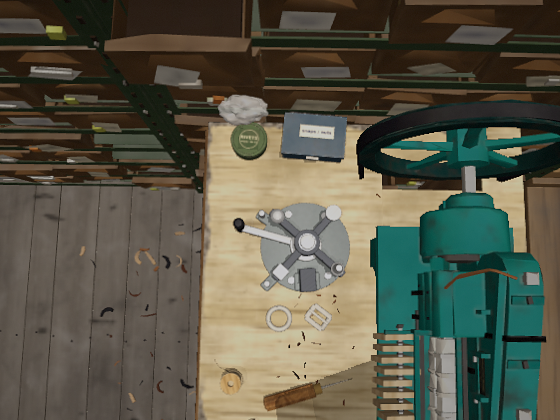

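View pics/side0.png

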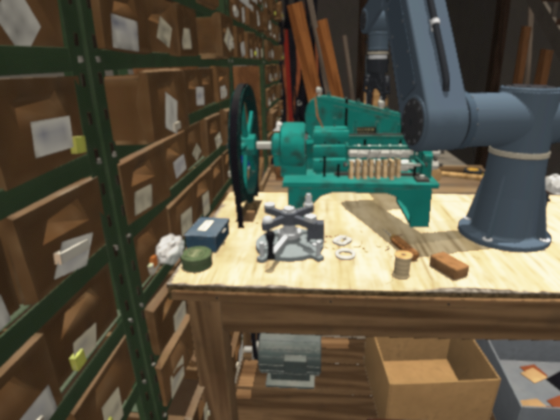

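```bash
python3 - <<'E'
from h import *
im=cv2.imread('pics/top0.png');cv2.imwrite('pics/c0.png',cv2.resize(im[180:340,220:370],None,fx=3.7,fy=3.7,interpolation=cv2.INTER_CUBIC))
D=np.load('top0.npy')
for nm,u,v,z in [('hub',307,242,.094),('rest',307,281,.06),('post',239,224,.086),('a1',333,213,.087),('a2',277,215,.09),('a3',280,271,.092),('a4',338,268,.1),('tin',249,141,.03),('ring',279,319,.008),('buckle',318,317,.011)]:
    print(nm,onz('top',u,v,z).round(3),pt('top',u,v,D).round(3))
E
```

```text
hub [0.513 0.09  0.094] [0.513 0.09  0.095]
rest [0.453 0.088 0.06 ] [0.453 0.088 0.06 ]
post [0.541 0.199 0.086] [0.541 0.199 0.088]
a1 [0.561 0.048 0.087] [0.561 0.048 0.088]
a2 [0.556 0.138 0.09 ] [0.555 0.138 0.093]
a3 [0.466 0.132 0.092] [0.466 0.132 0.092]
a4 [0.472 0.041 0.1  ] [0.472 0.042 0.109]
tin [0.696 0.19  0.03 ] [0.696 0.19  0.028]
ring [0.389 0.132 0.008] [ 0.389  0.132 -0.   ]
buckle [0.393 0.066 0.011] [0.393 0.066 0.012]
```

View pics/c0.png

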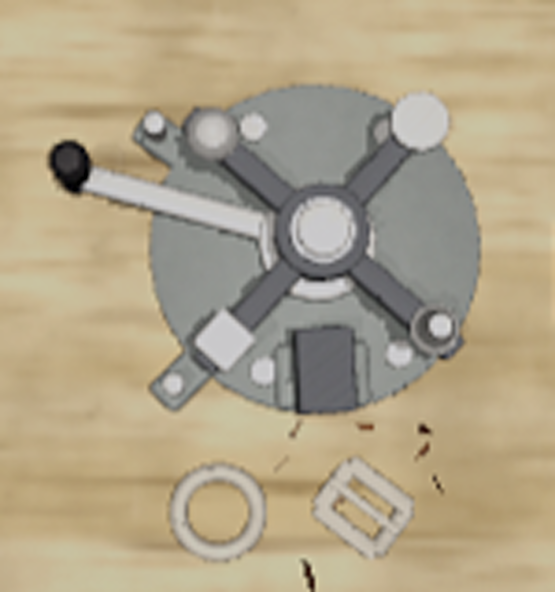

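The top view shows the horn at (338,268), with disc (333,213), dome (277,215) and square (280,271) following it counterclockwise. The rest block is at (307,281) and the black post at (239,224). The turret therefore has to turn clockwise about 47°, so I'll push the dome arm from its left.

```bash
cat >> h.py <<'E'
def dp(target):
    s=manip.sense();T=R.from_quat(s['tool_rot'])
    return (T.inv().apply(np.array(target)-s['tcp_pos'])/0.5).round(4)
def dw(d):
    return (R.from_quat(manip.sense()['tool_rot']).inv().apply(d)/0.5).round(4)
E
python3 - <<'E'
from h import *
im=cv2.imread('pics/top0.png');D=np.load('top0.npy')
v,u=np.mgrid[0:420,0:560]
P=np.array([[pt('top',a,b,D) if 220<a<370 and 180<b<340 else (0,0,0) for a in range(560)] for b in range(420)])
Z=P[...,2]
g=im.max(2)
rest=(abs(Z-.06)<.004)&(np.hypot(P[...,0]-.454,P[...,1]-.088)<.03)
q=P[rest][:,:2].astype(np.float32);r=cv2.minAreaRect(q*1000);print('rest',rest.sum(),q.mean(0),r)
arms=(abs(Z-.08)<.004)&(np.hypot(P[...,0]-.513,P[...,1]-.09)<.09);print(arms.sum())
h=(Z>.09)&(np.hypot(P[...,0]-.513,P[...,1]-.09)<.03);print('hub',P[h].mean(0))
for t in range(0,4):
    th=np.degrees(np.arctan2(P[...,1]-.09,P[...,0]-.513));w=(th-48+90*t+180)%360-180
    m=arms&(abs(w)<20)&(np.hypot(P[...,0]-.513,P[...,1]-.09)>.028)&(np.hypot(P[...,0]-.513,P[...,1]-.09)<.055)
    print(48-90*t,m.sum(),w[m].mean())
print(dw([.153,.174,0]),dw([.11,.53,0]))
E
python3 -m crank '[{"dp":[0,0,-0.08],"delta_rot":[0,0,0],"fingers":-1},{"dp":[0,0,-0.08],"delta_rot":[0,0,0],"fingers":-1},{"dp":[0,0,-0.08],"delta_rot":[0,0,0],"fingers":-1},{"dp":[0,0,-0.08],"delta_rot":[0,0,0],"fingers":-1},{"dp":[0,0,-0.08],"delta_rot":[0,0,0],"fingers":-1},{"dp":[0,0,-0.08],"delta_rot":[0,0,0],"fingers":-1}]' 20
```

```text
t: 0.6
tcp_pos: [0.2466, -0.5736, 0.5455]
tool_rot: [0.979, 0.202, -0.0, -0.001]
force: [1.0, -1.4, -0.7]
finger_gap: 0.144
gripper_force: 0.0Traceback (most recent call last):
  File "<stdin>", line 4, in <module>
  File "h.py", line 19, in pt
    o,d=ray(n,u,v);return o+d*D[int(v),int(u)]
        ~~~^^^^^^^
  File "h.py", line 8, in ray
    c,A,o=cam(n); x=(u-c['cx'])/c['fx'];y=(v-c['cy'])/c['fy']
          ~~~^^^
  File "h.py", line 5, in cam
    c=manip.camera_model(n); a=np.array(c['attitude'])
ValueError: time passes only in moves, steps and waits
```

```bash
sed -i '1i import functools' h.py; sed -i 's/^def cam(n)/@functools.cache\ndef cam(n)/' h.py
cat >> h.py <<'E'
def cloud(D,u0,u1,v0,v1):
    return np.array([[pt('top',a,b,D) for a in range(u0,u1)] for b in range(v0,v1)])
E
cat > m.py <<'E'
from h import *
def arms(D,th0):
    P=cloud(D,220,370,180,340).reshape(-1,3);X=P[:,0]-.513;Y=P[:,1]-.09;r=np.hypot(X,Y);th=np.degrees(np.arctan2(Y,X));Z=P[:,2]
    q=P[(abs(Z-.06)<.004)&(np.hypot(P[:,0]-.454,P[:,1]-.088)<.03)][:,:2]
    if len(q)>20: print('rest',len(q),q.mean(0),cv2.minAreaRect((q*1000).astype(np.float32)))
    print('hub',P[(Z>.088)&(r<.03)].mean(0))
    for k in range(4):
        w=(th-th0-90*k+180)%360-180
        m=(abs(Z-.08)<.005)&(abs(w)<20)&(r>.03)&(r<.052);s=(Z>.083)&(abs(w)<20)&(r>.045)&(r<.085)
        print(th0+90*k,'arm',m.sum(),w[m].mean().round(2),'stake',s.sum(),(P[s].mean(0)).round(4),w[s].mean().round(2),Z[s].max() if s.any() else 0)
E
python3 - <<'E'
from m import *
arms(np.load('top0.npy'),48)
print(dw([.153,.174,0]),dw([.11,.53,0]))
E
```

```text
rest 344 [0.45503431 0.08668312] ((455.29388427734375, 86.77739715576172), (35.870052337646484, 25.994577407836914), 3.949704647064209)
hub [0.51325636 0.09100321 0.09262252]
48 arm 106 1.31 stake 163 [0.5541 0.1384 0.089 ] 1.69 0.09497219641861099
138 arm 104 1.21 stake 166 [0.4647 0.1318 0.0923] 1.12 0.09598007279157184
228 arm 106 0.91 stake 144 [0.471  0.0428 0.097 ] 0.34 0.11276853430497213
318 arm 102 1.6 stake 202 [0.5615 0.0487 0.0874] 1.6 0.09165695073081404
[ 4.185e-01 -1.989e-01  3.000e-04] [ 0.6206 -0.887   0.001 ]
```

```bash
python3 -m crank '[{"dp":[0.07,-0.033,0],"delta_rot":[0,0,0],"fingers":-1},{"dp":[0.07,-0.033,0],"delta_rot":[0,0,0],"fingers":-1},{"dp":[0.07,-0.033,0],"delta_rot":[0,0,0],"fingers":-1},{"dp":[0.07,-0.033,0],"delta_rot":[0,0,0],"fingers":-1},{"dp":[0.07,-0.033,0],"delta_rot":[0,0,0],"fingers":-1},{"dp":[0.07,-0.033,0],"delta_rot":[0,0,0],"fingers":-1},{"dp":[0.044,-0.063,0],"delta_rot":[0,0,0],"fingers":-1},{"dp":[0.044,-0.063,0],"delta_rot":[0,0,0],"fingers":-1},{"dp":[0.044,-0.063,0],"delta_rot":[0,0,0],"fingers":-1},{"dp":[0.044,-0.063,0],"delta_rot":[0,0,0],"fingers":-1},{"dp":[0.044,-0.063,0],"delta_rot":[0,0,0],"fingers":-1},{"dp":[0.044,-0.063,0],"delta_rot":[0,0,0],"fingers":-1}]'; python3 -c "
from h import *
print(dp([.513,.152,.54]))"
```

```text
t: 1.6
tcp_pos: [0.4471, -0.1726, 0.5435]
tool_rot: [0.98, 0.201, -0.0, -0.0]
force: [1.2, 0.0, 0.8]
finger_gap: -0.004
gripper_force: 0.0
[ 0.3773 -0.5446  0.0073]
```

```bash
python3 -m crank '[{"dp":[0.04,-0.06,0],"delta_rot":[0,0,0],"fingers":-1},{"dp":[0.04,-0.06,0],"delta_rot":[0,0,0],"fingers":-1},{"dp":[0.04,-0.06,0],"delta_rot":[0,0,0],"fingers":-1},{"dp":[0.04,-0.06,0],"delta_rot":[0,0,0],"fingers":-1},{"dp":[0.04,-0.06,0],"delta_rot":[0,0,0],"fingers":-1},{"dp":[0.04,-0.06,0],"delta_rot":[0,0,0],"fingers":-1},{"dp":[0.04,-0.06,0],"delta_rot":[0,0,0],"fingers":-1},{"dp":[0.04,-0.06,0],"delta_rot":[0,0,0],"fingers":-1},{"dp":[0,0,0],"delta_rot":[0,0,0],"fingers":-1},{"dp":[0,0,0],"delta_rot":[0,0,0],"fingers":-1}]'; python3 -c "
from h import *
print(dp([.513,.152,.25]))"
```

```text
t: 2.43
tcp_pos: [0.4993, 0.1107, 0.5432]
tool_rot: [0.979, 0.203, -0.001, 0.0]
force: [-0.8, -0.1, -0.7]
finger_gap: -0.001
gripper_force: 0.0
[ 0.059  -0.0648  0.5864]
```

```bash
python3 -m crank '[{"dp":[0.03,-0.032,0.04],"delta_rot":[0,0,0],"fingers":-1},{"dp":[0.029,-0.033,0.04],"delta_rot":[0,0,0],"fingers":-1},{"dp":[0,0,0.075],"delta_rot":[0,0,0],"fingers":-1},{"dp":[0,0,0.075],"delta_rot":[0,0,0],"fingers":-1},{"dp":[0,0,0.075],"delta_rot":[0,0,0],"fingers":-1},{"dp":[0,0,0.075],"delta_rot":[0,0,0],"fingers":-1},{"dp":[0,0,0.075],"delta_rot":[0,0,0],"fingers":-1},{"dp":[0,0,0.075],"delta_rot":[0,0,0],"fingers":-1},{"dp":[0,0,0.05],"delta_rot":[0,0,0],"fingers":-1},{"dp":[0,0,0],"delta_rot":[0,0,0],"fingers":-1},{"dp":[0,0,0],"delta_rot":[0,0,0],"fingers":-1}]'; python3 -c "
from h import *
print(dp([.513,.152,.139]))
p,d=manip.snapshot('top');cv2.imwrite('pics/t1.png',cv2.resize(p[150:350,200:400,::-1],None,fx=3,fy=3))
"
```

```text
t: 3.35
tcp_pos: [0.5135, 0.1492, 0.2531]
tool_rot: [0.98, 0.201, -0.002, -0.0]
force: [-0.1, 1.1, 0.7]
finger_gap: 0.001
gripper_force: 0.0
[ 0.0021 -0.0054  0.2281]
```

View pics/t1.png

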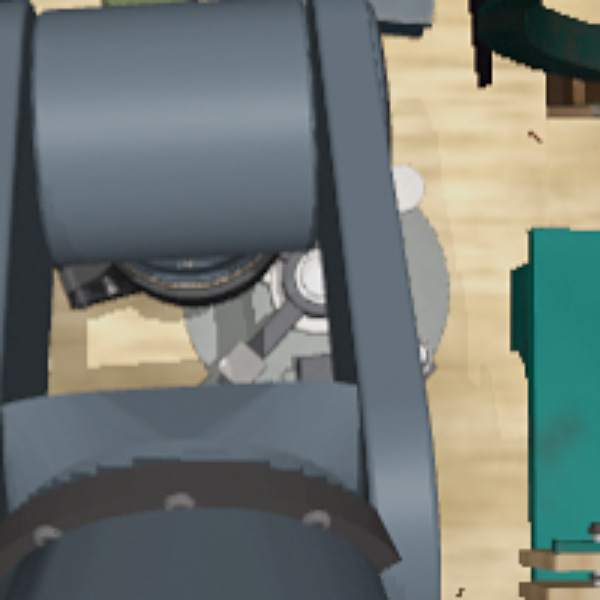

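The arm hides most of the turret, though the square stake is still visible at (240,365) in the crop and the gripper sits over the gap left of the dome arm. Going down.

```bash
python3 -m crank '[{"dp":[0,-0.003,0.04],"delta_rot":[0,0,0],"fingers":-1},{"dp":[0,0,0.04],"delta_rot":[0,0,0],"fingers":-1},{"dp":[0,0,0.04],"delta_rot":[0,0,0],"fingers":-1},{"dp":[0,0,0.04],"delta_rot":[0,0,0],"fingers":-1},{"dp":[0,0,0.04],"delta_rot":[0,0,0],"fingers":-1},{"dp":[0,0,0.026],"delta_rot":[0,0,0],"fingers":-1},{"dp":[0,0,0],"delta_rot":[0,0,0],"fingers":-1},{"dp":[0,0,0],"delta_rot":[0,0,0],"fingers":-1}]'; python3 -c "
from h import *
s=manip.sense()['tcp_pos'];print(s)
a=np.radians([90,80,70,60,50,43,37,33,30]);W=np.array([.513,.0906,.139])+np.c_[.06*np.cos(a),.06*np.sin(a),0*a]
print(dp(W[0]))
for i in range(8):print(np.degrees(a[i+1]),dw(W[i+1]-W[i]))
"
```

```text
t: 4.07
tcp_pos: [0.5147, 0.1518, 0.1425]
tool_rot: [0.98, 0.201, 0.002, 0.0]
force: [-0.2, -0.3, -0.1]
finger_gap: -0.006
gripper_force: 0.0
[0.51470836 0.15175526 0.14248691]
[-0.0041  0.0008  0.007 ]
80.0 [0.0184 0.0099 0.0001]
70.0 [0.0164 0.0129 0.0001]
59.99999999999999 [0.0139 0.0156 0.0001]
50.0 [0.011  0.0178 0.0001]
43.0 [0.0058 0.0135 0.    ]
37.0 [0.0036 0.012  0.    ]
33.0 [0.0017 0.0082 0.    ]
29.999999999999996 [0.0009 0.0062 0.    ]
```

```bash
python3 -m crank '[{"dp":[0.007,0.005,0.006],"delta_rot":[0,0,0],"fingers":-1},{"dp":[0.008,0.005,0],"delta_rot":[0,0,0],"fingers":-1},{"dp":[0.008,0.0065,0],"delta_rot":[0,0,0],"fingers":-1},{"dp":[0.008,0.0065,0],"delta_rot":[0,0,0],"fingers":-1},{"dp":[0.007,0.008,0],"delta_rot":[0,0,0],"fingers":-1},{"dp":[0.007,0.008,0],"delta_rot":[0,0,0],"fingers":-1},{"dp":[0.0055,0.009,0],"delta_rot":[0,0,0],"fingers":-1},{"dp":[0.0055,0.009,0],"delta_rot":[0,0,0],"fingers":-1},{"dp":[0.003,0.0067,0],"delta_rot":[0,0,0],"fingers":-1},{"dp":[0.003,0.0067,0],"delta_rot":[0,0,0],"fingers":-1},{"dp":[0,0,0],"delta_rot":[0,0,0],"fingers":-1},{"dp":[0,0,0],"delta_rot":[0,0,0],"fingers":-1}]'; python3 - <<'E'
from h import *
s=manip.sense();p=s['tcp_pos']-[.513,.0906,0];print(p,np.degrees(np.arctan2(p[1],p[0])),np.hypot(p[0],p[1]))
p,d=manip.snapshot('top');p2,d2=manip.snapshot('side');a=cv2.resize(p[160:320,220:380],(400,400));b=cv2.resize(p2[160:280,230:350],(400,400))
cv2.imwrite('pics/t2.png',np.hstack([a,b])[:,:,::-1])
E
```

```text
t: 5.07
tcp_pos: [0.5568, 0.1317, 0.138]
tool_rot: [0.98, 0.201, 0.001, 0.0]
force: [-0.6, -0.1, 0.4]
finger_gap: -0.001
gripper_force: 0.1
[0.04376863 0.04106495 0.13802388] 43.17458169301047 0.060016856873162966
```

View pics/t2.png

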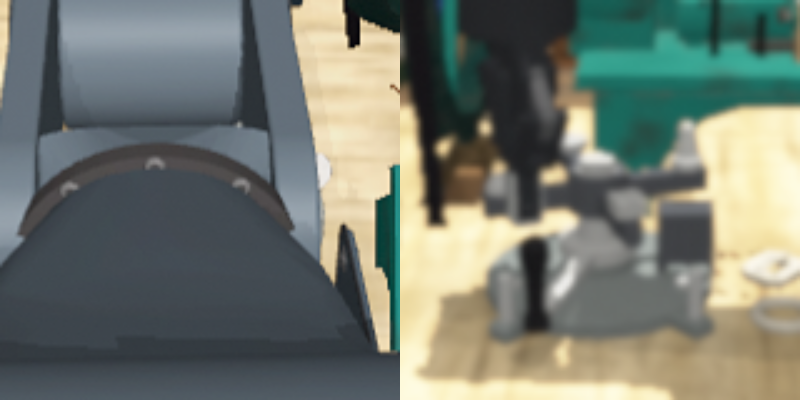

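The top view is fully blocked. The side view shows the finger against the arm and the horn tip at about (687,122) in the crop, not yet over the block. I'll get the angle from the horn tip.

```bash
python3 - <<'E'
from h import *
c=onz('side',316.1,196.6,.11);e=c-[.513,.0906,.11];print(c,np.degrees(np.arctan2(e[1],e[0]))%360,np.hypot(e[0],e[1]))
for t in (184,190,195,200,205,210,215):
    a=np.radians(t);print(t,proj('side',[.513+.064*np.cos(a),.0906+.064*np.sin(a),.11]))
E
```

```text
[0.4533299  0.05998826 0.11      ] 207.15856772278184 0.0670641444275348
184 (np.float64(317.94059316661037), np.float64(200.50010449042915))
190 (np.float64(317.5745116120394), np.float64(199.48775270803398))
195 (np.float64(317.0332298589406), np.float64(198.6667650638639))
200 (np.float64(316.28549201352064), np.float64(197.87239983306347))
205 (np.float64(315.3403225855786), np.float64(197.10991187025408))
210 (np.float64(314.20778574325254), np.float64(196.3841540920709))
215 (np.float64(312.89884149522504), np.float64(195.6995721479039))
```

```bash
python3 -m crank '[{"dp":[0.0018,0.006,0],"delta_rot":[0,0,0],"fingers":-1},{"dp":[0.0018,0.006,0],"delta_rot":[0,0,0],"fingers":-1},{"dp":[0.0009,0.004,0],"delta_rot":[0,0,0],"fingers":-1},{"dp":[0.0009,0.004,0],"delta_rot":[0,0,0],"fingers":-1},{"dp":[0.0005,0.004,0],"delta_rot":[0,0,0],"fingers":-1},{"dp":[0.0005,0.004,0],"delta_rot":[0,0,0],"fingers":-1},{"dp":[0,0,0],"delta_rot":[0,0,0],"fingers":-1},{"dp":[0,-0.02,0],"delta_rot":[0,0,0],"fingers":-1},{"dp":[0,-0.02,0],"delta_rot":[0,0,0],"fingers":-1},{"dp":[0,0,-0.04],"delta_rot":[0,0,0],"fingers":-1},{"dp":[0,0,-0.08],"delta_rot":[0,0,0],"fingers":-1},{"dp":[0,0,-0.08],"delta_rot":[0,0,0],"fingers":-1}]';  python3 -m crank '[{"dp":[0,-0.08,0],"delta_rot":[0,0,0],"fingers":-1},{"dp":[0,-0.08,0],"delta_rot":[0,0,0],"fingers":-1},{"dp":[0,-0.08,0],"delta_rot":[0,0,0],"fingers":-1},{"dp":[0,-0.08,0],"delta_rot":[0,0,0],"fingers":-1},{"dp":[0,-0.08,0],"delta_rot":[0,0,0],"fingers":-1},{"dp":[0,0,0],"delta_rot":[0,0,0],"fingers":-1}]';
python3 - <<'E'
from m import *
p,d=manip.snapshot('top');np.save('top3.npy',d);cv2.imwrite('pics/t3.png',p[:,:,::-1]);print(manip.sense()['q'])
arms(d,12)
E
```

```text
t: 6.17
tcp_pos: [0.555, 0.1397, 0.2376]
tool_rot: [0.979, 0.202, -0.002, -0.0]
force: [1.1, -0.3, 0.0]
finger_gap: 0.003
gripper_force: 0.0
t: 6.67
tcp_pos: [0.4733, 0.3289, 0.2383]
tool_rot: [0.979, 0.205, 0.0, -0.002]
force: [-0.3, 0.4, -0.1]
finger_gap: 0.0
gripper_force: 0.0
[4.08199034e-01 5.45769663e-01 1.62182216e+00 5.12211207e-04
 9.72717100e-01 1.56581247e+00]
rest 169 [0.45428523 0.09292844] ((454.9088134765625, 86.9432144165039), (34.24115753173828, 24.779783248901367), 0.10382861644029617)
hub [0.5125202  0.09070622 0.09281912]
12 arm 102 -2.36 stake 162 [0.5751 0.1007 0.0891] -2.18 0.09454575395002873
102 arm 100 -2.79 stake 160 [0.5027 0.1531 0.0922] -2.77 0.0967694357711516
192 arm 105 -3.08 stake 138 [0.4501 0.0806 0.0976] -3.49 0.1129710502629363
282 arm 103 -2.54 stake 204 [0.5234 0.0271 0.0874] -2.59 0.09056308319322115
```

View pics/t3.png

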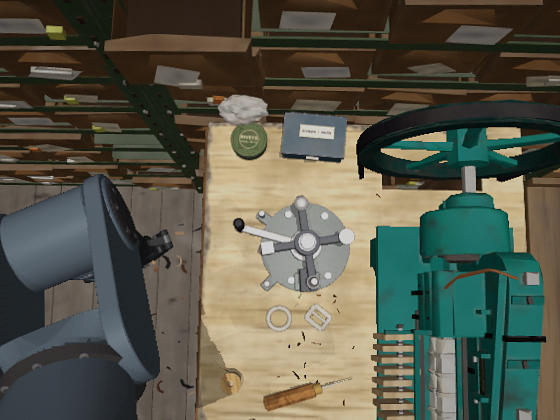

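The turret is now at about 9.3° against a target of about 3.9°, with the horn almost over the block. Going back for the last 5.4°.

```bash
python3 -m crank '[{"dp":[0,0.08,0],"delta_rot":[0,0,0],"fingers":-1},{"dp":[0,0.08,0],"delta_rot":[0,0,0],"fingers":-1},{"dp":[0,0.08,0],"delta_rot":[0,0,0],"fingers":-1},{"dp":[0,0.08,0],"delta_rot":[0,0,0],"fingers":-1},{"dp":[0,0.08,0],"delta_rot":[0,0,0],"fingers":-1},{"dp":[0,0,0.08],"delta_rot":[0,0,0],"fingers":-1},{"dp":[0,0,0.08],"delta_rot":[0,0,0],"fingers":-1},{"dp":[0,0,0.04],"delta_rot":[0,0,0],"fingers":-1},{"dp":[0,0,0],"delta_rot":[0,0,0],"fingers":-1},{"dp":[0,0,0],"delta_rot":[0,0,0],"fingers":-1}]';  
python3 - <<'E'
from h import *
a=np.radians(24.3);print(dp([.513+.06*np.cos(a),.0906+.06*np.sin(a),.138]))
E
```

```text
t: 7.55
tcp_pos: [0.5559, 0.1379, 0.1371]
tool_rot: [0.98, 0.201, -0.001, -0.0]
force: [0.4, 0.3, 0.4]
finger_gap: -0.003
gripper_force: 0.0
[ 0.0037  0.0509 -0.0018]
```

```bash
python3 -m crank '[{"dp":[0.004,0.01,0],"delta_rot":[0,0,0],"fingers":-1},{"dp":[0,0.01,0],"delta_rot":[0,0,0],"fingers":-1},{"dp":[0,0.01,0],"delta_rot":[0,0,0],"fingers":-1},{"dp":[0,0.01,0],"delta_rot":[0,0,0],"fingers":-1},{"dp":[0,0.006,0],"delta_rot":[0,0,0],"fingers":-1},{"dp":[0,0.005,0],"delta_rot":[0,0,0],"fingers":-1},{"dp":[0,0,0],"delta_rot":[0,0,0],"fingers":-1},{"dp":[0,0,0],"delta_rot":[0,0,0],"fingers":-1}]'; python3 -m crank '[{"dp":[0,-0.03,0],"delta_rot":[0,0,0],"fingers":-1},{"dp":[0,-0.021,0],"delta_rot":[0,0,0],"fingers":-1},{"dp":[0,0,-0.04],"delta_rot":[0,0,0],"fingers":-1},{"dp":[0,0,-0.08],"delta_rot":[0,0,0],"fingers":-1},{"dp":[0,0,-0.08],"delta_rot":[0,0,0],"fingers":-1},{"dp":[0,-0.08,0],"delta_rot":[0,0,0],"fingers":-1},{"dp":[0,-0.08,0],"delta_rot":[0,0,0],"fingers":-1},{"dp":[0,-0.08,0],"delta_rot":[0,0,0],"fingers":-1},{"dp":[0,-0.08,0],"delta_rot":[0,0,0],"fingers":-1},{"dp":[0,-0.08,0],"delta_rot":[0,0,0],"fingers":-1},{"dp":[0,0,0],"delta_rot":[0,0,0],"fingers":-1},{"dp":[0,0,0],"delta_rot":[0,0,0],"fingers":-1}]'
python3 - <<'E'
from m import *
p,d=manip.snapshot('top');np.save('top4.npy',d);cv2.imwrite('pics/t4.png',cv2.resize(p[180:340,220:370,::-1],None,fx=3.7,fy=3.7,interpolation=cv2.INTER_CUBIC))
arms(d,5)
D=np.load('top4.npy');P=pt('top',239,224,D);print(P)
E
```

```text
t: 8.22
tcp_pos: [0.5681, 0.1157, 0.138]
tool_rot: [0.979, 0.202, 0.0, 0.0]
force: [0.1, 0.3, -0.6]
finger_gap: 0.003
gripper_force: 0.0
t: 9.22
tcp_pos: [0.4764, 0.326, 0.2376]
tool_rot: [0.979, 0.205, -0.001, 0.0]
force: [-0.0, -0.7, 1.5]
finger_gap: -0.001
gripper_force: 0.0
rest 135 [0.45648825 0.08913664] ((455.6248474121094, 86.51439666748047), (36.01326370239258, 26.024932861328125), 2.710324764251709)
hub [0.5126116  0.08975508 0.09275443]
5 arm 99 -0.82 stake 161 [0.5758 0.0944 0.0888] -1.01 0.09479043629816042
95 arm 99 -1.33 stake 164 [0.5085 0.1535 0.0921] -0.95 0.09600355776743008
185 arm 102 -1.64 stake 143 [0.4494 0.0867 0.0972] -2.05 0.11320867832190984
275 arm 105 -0.95 stake 204 [0.5173 0.0264 0.087 ] -1.12 0.09096102524183958
[0.54037968 0.19890262 0.08913836]
```

View pics/t4.png

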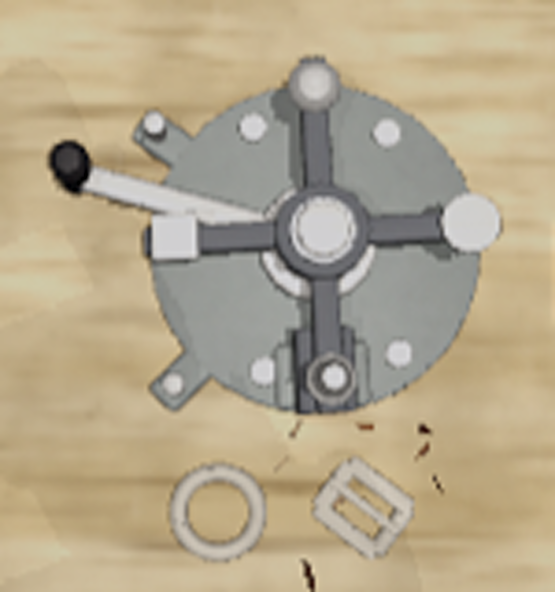

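The horn now stands over the rest block at (330,375). The arms are at about 3.8° and the rest block's axis is at about 3.9°. I'll cross-check the yaw with the two stop pins at (154,123) and (173,384), then work out the lever push.

```bash
python3 - <<'E'
from m import *
A=np.array([.513,.0904])
for u,v in((261.6,213.2),(266.8,283.8)):
    q=onz('top',u,v,.044)[:2]-A;print(np.hypot(*q),np.degrees(np.arctan2(q[1],q[0])))
P=cloud(np.load('top4.npy'),225,255,205,245).reshape(-1,3);m=P[:,2]>.075;c=P[m].mean(0)[:2]-A;print('post',m.sum(),c,np.hypot(*c),np.degrees(np.arctan2(c[1],c[0])))
w=lambda t,z:[A[0]+.115*np.cos(np.radians(t)),A[1]+.115*np.sin(np.radians(t)),z]
print(dp(w(45,.24)),dw([0,0,-.11]))
for t in range(45,125,8):print(t,dw(np.array(w(t+8,0))-w(t,0)))
E
```

```text
0.09118247797363212 54.6897798420594
0.09113539522409 136.1479695369299
post 117 [0.01933378 0.10499387] 0.10675910767315121 79.56632143314735
[ 0.0926  0.3734 -0.0046] [ 2.0e-04 -1.0e-04  2.2e-01]
45 [-0.0138 -0.029  -0.    ]
53 [-0.0177 -0.0267  0.    ]
61 [-0.0213 -0.024   0.    ]
69 [-0.0244 -0.0208  0.    ]
77 [-0.0271 -0.0172  0.    ]
85 [-0.0292 -0.0133  0.    ]
93 [-0.0308 -0.0091  0.    ]
101 [-0.0317 -0.0047  0.    ]
109 [-0.0321 -0.0003  0.    ]
117 [-0.0318  0.0042  0.    ]
```

```bash
python3 -m crank '[{"dp":[0.018,0.075,0],"delta_rot":[0,0,0],"fingers":-1},{"dp":[0.018,0.075,0],"delta_rot":[0,0,0],"fingers":-1},{"dp":[0.018,0.075,0],"delta_rot":[0,0,0],"fingers":-1},{"dp":[0.018,0.075,0],"delta_rot":[0,0,0],"fingers":-1},{"dp":[0.018,0.073,0],"delta_rot":[0,0,0],"fingers":-1},{"dp":[0,0,0],"delta_rot":[0,0,0],"fingers":-1},{"dp":[0,0,0.04],"delta_rot":[0,0,0],"fingers":-1},{"dp":[0,0,0.07],"delta_rot":[0,0,0],"fingers":-1},{"dp":[0,0,0.07],"delta_rot":[0,0,0],"fingers":-1},{"dp":[0,0,0.035],"delta_rot":[0,0,0],"fingers":-1},{"dp":[0,0,0],"delta_rot":[0,0,0],"fingers":-1},{"dp":[0,0,0],"delta_rot":[0,0,0],"fingers":-1}]'; cat > pol.py <<'E'
from h import *
s=manip.sense();p=s['tcp_pos']-[.513,.0904,0];t=np.degrees(np.arctan2(p[1],p[0]));print(p[2],t,np.hypot(*p[:2]),s['force'],s['ft_torque'])
E
python3 pol.py; python3 -c "
from h import *
a=np.radians(45);print(dp([.513+.115*np.cos(a),.0904+.115*np.sin(a),.130]))"
```

```text
t: 10.27
tcp_pos: [0.5936, 0.1684, 0.1294]
tool_rot: [0.98, 0.201, -0.001, -0.0]
force: [-0.2, 0.6, 1.0]
finger_gap: 0.001
gripper_force: 0.0
0.1294173637049774 44.083511590891554 0.11218231493080834 [-0.21994813  0.56447214  1.01357931] [-0.00021944  0.01459111  0.00364304]
[ 0.0039 -0.0054 -0.0012]
```

```bash
python3 -m crank '[{"dp":[-0.003,-0.02,0],"delta_rot":[0,0,0],"fingers":-1},{"dp":[-0.007,-0.0145,0],"delta_rot":[0,0,0],"fingers":-1},{"dp":[-0.006,-0.009,0],"delta_rot":[0,0,0],"fingers":-1},{"dp":[-0.006,-0.009,0],"delta_rot":[0,0,0],"fingers":-1},{"dp":[-0.006,-0.009,0],"delta_rot":[0,0,0],"fingers":-1},{"dp":[-0.007,-0.008,0],"delta_rot":[0,0,0],"fingers":-1},{"dp":[-0.007,-0.008,0],"delta_rot":[0,0,0],"fingers":-1},{"dp":[-0.007,-0.008,0],"delta_rot":[0,0,0],"fingers":-1},{"dp":[-0.008,-0.007,0],"delta_rot":[0,0,0],"fingers":-1},{"dp":[-0.008,-0.007,0],"delta_rot":[0,0,0],"fingers":-1},{"dp":[-0.008,-0.007,0],"delta_rot":[0,0,0],"fingers":-1},{"dp":[0,0,0],"delta_rot":[0,0,0],"fingers":-1}]'; python3 pol.py
python3 -m crank '[{"dp":[-0.009,-0.006,0],"delta_rot":[0,0,0],"fingers":-1},{"dp":[-0.009,-0.006,0],"delta_rot":[0,0,0],"fingers":-1},{"dp":[-0.009,-0.005,0],"delta_rot":[0,0,0],"fingers":-1},{"dp":[-0.01,-0.0045,0],"delta_rot":[0,0,0],"fingers":-1},{"dp":[-0.01,-0.0045,0],"delta_rot":[0,0,0],"fingers":-1},{"dp":[-0.01,-0.004,0],"delta_rot":[0,0,0],"fingers":-1},{"dp":[-0.01,-0.003,0],"delta_rot":[0,0,0],"fingers":-1},{"dp":[-0.01,-0.003,0],"delta_rot":[0,0,0],"fingers":-1},{"dp":[-0.01,-0.003,0],"delta_rot":[0,0,0],"fingers":-1},{"dp":[0,0,0],"delta_rot":[0,0,0],"fingers":-1}]'; python3 pol.py
```

```text
t: 11.27
tcp_pos: [0.538, 0.2045, 0.1303]
tool_rot: [0.979, 0.202, -0.001, -0.0]
force: [-0.5, -0.0, -0.1]
finger_gap: 0.002
gripper_force: 0.0
0.13029416998273013 77.63132104325577 0.11676943634186034 [-0.51058763 -0.03450268 -0.08395088] [-0.00295308 -0.03635287  0.03629477]
t: 12.1
tcp_pos: [0.4901, 0.2047, 0.1303]
tool_rot: [0.979, 0.202, -0.001, -0.0]
force: [-0.7, 0.1, 0.4]
finger_gap: 0.0
gripper_force: 0.0
0.13033742948133026 101.31517825130256 0.11655027030769098 [-0.74467378  0.07512251  0.3901969 ] [ 0.06806481 -0.02279141  0.0206527 ]
```

```bash
python3 - <<'E'
from h import *
p,d=manip.snapshot('side');cv2.imwrite('pics/s5.png',cv2.resize(p[160:280,220:360,::-1],None,fx=4,fy=4))
E
```

```text
(no output)
```

View pics/s5.png

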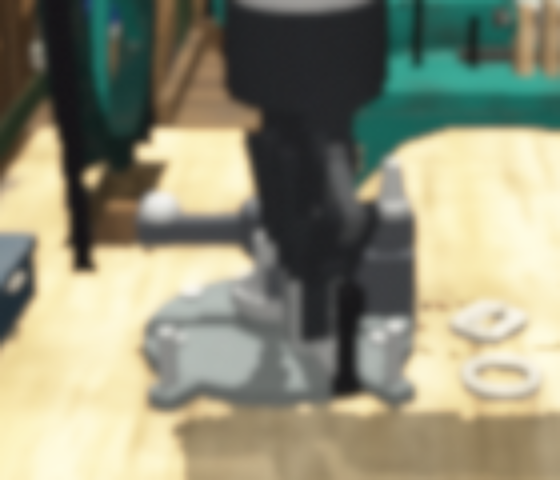

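The finger at (320,310) is pushing the black post at (350,340) toward the right-hand stop. I'll continue in small steps and watch the force.

```bash
python3 -m crank '[{"dp":[-0.009,-0.001,0],"delta_rot":[0,0,0],"fingers":-1},{"dp":[-0.009,-0.001,0],"delta_rot":[0,0,0],"fingers":-1},{"dp":[-0.009,0,0],"delta_rot":[0,0,0],"fingers":-1},{"dp":[-0.009,0.0005,0],"delta_rot":[0,0,0],"fingers":-1},{"dp":[-0.009,0.0005,0],"delta_rot":[0,0,0],"fingers":-1},{"dp":[0,0,0],"delta_rot":[0,0,0],"fingers":-1}]'; python3 pol.py
python3 -m crank '[{"dp":[-0.005,0.001,0],"delta_rot":[0,0,0],"fingers":-1},{"dp":[-0.005,0.001,0],"delta_rot":[0,0,0],"fingers":-1},{"dp":[0,0,0],"delta_rot":[0,0,0],"fingers":-1}]'; python3 pol.py
```

```text
t: 12.65
tcp_pos: [0.4695, 0.196, 0.1303]
tool_rot: [0.979, 0.202, -0.001, 0.0]
force: [0.3, 0.5, 0.7]
finger_gap: 0.002
gripper_force: 0.0
0.13033121178444154 112.40406733632932 0.11418515192915304 [0.30937389 0.5216938  0.69331293] [-0.00618883 -0.00157746  0.00544202]
t: 12.9
tcp_pos: [0.4663, 0.1933, 0.1304]
tool_rot: [0.979, 0.202, -0.0, 0.0]
force: [0.1, 1.2, -0.3]
finger_gap: 0.001
gripper_force: 0.1
0.13041901024080418 114.40469466720467 0.11296569975023053 [ 0.05661342  1.20911777 -0.28176815] [ 0.00990709 -0.05488782  0.07825563]
```

```bash
for i in 1; do python3 -m crank '[{"dp":[-0.004,0.001,0],"delta_rot":[0,0,0],"fingers":-1},{"dp":[-0.004,0.001,0],"delta_rot":[0,0,0],"fingers":-1},{"dp":[0,0,0],"delta_rot":[0,0,0],"fingers":-1}]'; done; python3 pol.py
python3 -m crank '[{"dp":[-0.003,0.001,0],"delta_rot":[0,0,0],"fingers":-1},{"dp":[-0.003,0.001,0],"delta_rot":[0,0,0],"fingers":-1},{"dp":[0,0,0],"delta_rot":[0,0,0],"fingers":-1}]'; python3 pol.py
```

```text
t: 13.15
tcp_pos: [0.4632, 0.1908, 0.1304]
tool_rot: [0.979, 0.202, -0.0, 0.0]
force: [0.6, 1.0, 1.0]
finger_gap: 0.003
gripper_force: 0.3
0.13041579623015276 116.39253650741479 0.11210463594969922 [0.59310641 1.03485791 1.00374739] [ 0.0763609  -0.05705296  0.04053507]
t: 13.4
tcp_pos: [0.4608, 0.1887, 0.1304]
tool_rot: [0.979, 0.202, -0.0, 0.0]
force: [-0.0, -0.4, 0.3]
finger_gap: 0.002
gripper_force: 0.4
0.1303963171236373 117.93868101916803 0.11131845296807374 [-0.01262787 -0.36982729  0.26950875] [ 0.09533675 -0.08095758  0.00743579]
```

```bash
python3 -m crank '[{"dp":[-0.003,0.0005,0],"delta_rot":[0,0,0],"fingers":-1},{"dp":[0,0,0],"delta_rot":[0,0,0],"fingers":-1}]'; python3 pol.py
python3 -m crank '[{"dp":[-0.003,0.0005,0],"delta_rot":[0,0,0],"fingers":-1},{"dp":[0,0,0],"delta_rot":[0,0,0],"fingers":-1}]'; python3 pol.py; python3 - <<'E'
from h import *
p,d=manip.snapshot('side');cv2.imwrite('pics/s6.png',cv2.resize(p[160:280,220:360,::-1],None,fx=4,fy=4))
E
```

```text
t: 13.57
tcp_pos: [0.4601, 0.1882, 0.1305]
tool_rot: [0.98, 0.201, 0.001, -0.0]
force: [1.3, 1.9, -1.7]
finger_gap: 0.004
gripper_force: 1.1
0.13045917335182314 118.39734790061974 0.1111954048669835 [ 1.34611837  1.93367114 -1.67584618] [ 0.3500585  -0.23603065 -0.00509063]
t: 13.73
tcp_pos: [0.4599, 0.1879, 0.1306]
tool_rot: [0.98, 0.201, 0.002, -0.0]
force: [4.1, 4.9, -2.6]
finger_gap: 0.002
gripper_force: 2.5
0.13056611579387803 118.55337091547194 0.11104618801631899 [ 4.08968634  4.90026453 -2.63473138] [ 0.82583957 -0.51119647  0.02961038]
```

View pics/s6.png

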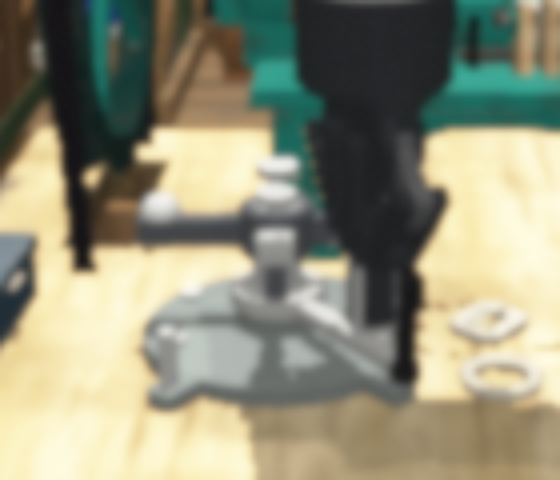

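The force has risen to about 7 N with no further motion, and the lever lies against the right-hand pin (post at 405,325), so it has reached the stop. Backing off and checking.

```bash
python3 -m crank '[{"dp":[0.01,-0.005,0],"delta_rot":[0,0,0],"fingers":-1},{"dp":[0.02,-0.01,0],"delta_rot":[0,0,0],"fingers":-1},{"dp":[0,0,-0.04],"delta_rot":[0,0,0],"fingers":-1},{"dp":[0,0,-0.08],"delta_rot":[0,0,0],"fingers":-1},{"dp":[0,0,-0.08],"delta_rot":[0,0,0],"fingers":-1},{"dp":[0,-0.08,0],"delta_rot":[0,0,0],"fingers":-1},{"dp":[0,-0.08,0],"delta_rot":[0,0,0],"fingers":-1},{"dp":[0,-0.08,0],"delta_rot":[0,0,0],"fingers":-1},{"dp":[0,-0.08,0],"delta_rot":[0,0,0],"fingers":-1},{"dp":[0,0,0],"delta_rot":[0,0,0],"fingers":-1},{"dp":[0,0,0],"delta_rot":[0,0,0],"fingers":-1}]'
python3 - <<'E'
from m import *
p,d=manip.snapshot('top');cv2.imwrite('pics/t7.png',cv2.resize(p[180:340,220:370,::-1],None,fx=3.7,fy=3.7,interpolation=cv2.INTER_CUBIC))
arms(d,5)
k=(p[230:330,220:290].max(2)<45);v,u=np.nonzero(k);print(k.sum(),u.mean()+220,v.mean()+230);q=onz('top',u.mean()+220,v.mean()+230,.086)[:2]-[.513,.0904];print(q,np.hypot(*q),np.degrees(np.arctan2(q[1],q[0])))
E
```

```text
t: 14.7
tcp_pos: [0.4042, 0.3483, 0.2301]
tool_rot: [0.979, 0.204, -0.001, 0.001]
force: [-0.2, 0.7, -0.2]
finger_gap: 0.003
gripper_force: 0.0
rest 131 [0.45631709 0.08894296] ((455.11236572265625, 86.0662612915039), (34.330909729003906, 26.308372497558594), 0.9346428513526917)
hub [0.51300326 0.09027931 0.09275697]
5 arm 97 -0.91 stake 158 [0.5762 0.0945 0.0891] -0.9 0.09449924775931473
95 arm 100 -1.35 stake 164 [0.5086 0.1534 0.092 ] -1.0 0.09652896595131255
185 arm 104 -1.68 stake 146 [0.4496 0.0866 0.0972] -1.91 0.11262507607931316
275 arm 106 -0.92 stake 207 [0.5172 0.0266 0.0871] -1.2 0.09058682436656851
50 250.46 285.86
[-0.07061922  0.08783307] 0.11270191609696878 128.79984856245503
```

View pics/t7.png

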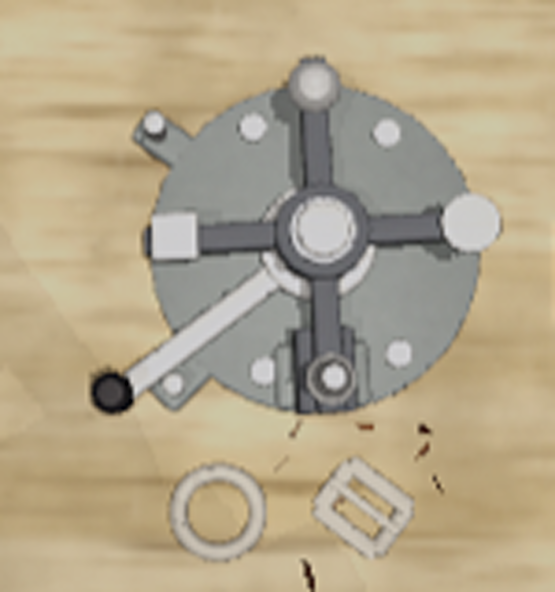

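The lever at (112,392) lies against the stop pin at 128.8°, where 125° plus the yaw gives 128.8°. The horn (330,375) is still over the block, and the ring and buckle haven't moved. Handing in.

```bash
python3 -c "
from station import manip
print(manip.sign_off())"
```

```text
the job is handed in; nothing more can be done
None
```

The job is done and handed in at about 15 s of the 64 s allowed: the horn arm lies over the rest block to within about 0.5°, the locking lever was then pushed to its stop at about 7 N, and the ring and buckle lie where they were; the gripper stayed well clear of the tin, though I did not re-measure it.

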